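# Fit a driveline yoke onto a splined stub shaft

### The arm

A 6-joint arm with a two-finger parallel gripper is mounted at the origin on a cart in front of the work surface, level with it; the furniture and walls round the work are solid. World frame = base frame: x ahead of the robot, y to its left, z up, the work surface at z = 0. Lengths are in m, angles in rad, forces in N, time in s.
With the tool pointing down it reaches from about 0.25 to 0.775 m from the base axis. Payload 4 kg.
Tool frame: the origin (TCP) lies midway between the tips of the shut fingers; the grasp point (between the pads) lies 19 mm behind it; z points along the fingers, y is the direction in which the jaws open and shut (so a half turn about z gives the same grasp; the last joint's range is limited). The gripper opens to 94 mm and grips with 3 to 60 N. Pads are 16 mm wide; open, the fingers measure 119 mm over their backs; the gripper's body (75 mm by 177 mm) begins 78 mm behind the grasp point.
Start: joints at [1.186, 0.087, 1.371, -0, 1.684, -0.103], TCP at [0.153, 0.528, 0.206] pointing down, gripper open.
Joint ranges: [-3.1, 3.1], [-0.76, 2.03], [0.27, 2.55], [-1.08, 4.22], [0.17, 2.65], [-2.57, 2.57]. Speed limits (rad/s): [2.79, 2.79, 3.14, 3.14, 3.14, 3.14].

### API

Orientations are given as [roll, pitch, yaw] about the fixed x, y, z axes, in that order (R = Rz(yaw) Ry(pitch) Rx(roll)).
In Python, from bench import get_obs, snapshot, ticket gives the robot as it stands.
- The arm moves only by the shell command python3 -m creep 'ROWS' [OPENING]. ROWS is JSON, a list that holds one entry, the list of rows, each a list of 4 numbers: the shift along the tool's x, y, z in mm, then the turn about the tool's z in degrees. A call has 1 to 8 rows; each row shifts and turns the commanded pose from where the row before left it, along the tool's axes as they then stand; what a row does not reach is not made up. A row lasts 1/8 s, in which the tool goes at most 62.5 mm and 10.7 degrees, less where a joint would pass 70% of its speed; a pose out of reach is approached as far as the arm can. A call with a gripper value outside its range is refused whole. OPENING is the opening, from 0 (shut) to 1 (fully open), set as the call begins (- or left out, the last holds). The fingers move at their own pace and stop on an object; the grip force is fixed at half the most. Time passes only in rows, so rows that do not move let the fingers close. It gives the time, the measured TCP pose, the force and the opening at its end, in the units of the state.
- get_obs(): the state, without advancing time (a new reading comes with each control period).
- snapshot(name): name is "scene" or "side" or "wrist"; returns a dict with "color" (420x560x3 uint8, red, green, blue), "depth" (420x560 float32, m along the optical axis (not along the pixel's ray), 0 where there is no reading), "fx", "fy", "cx", "cy" (pixels), "extrinsics" (4x4, takes a point from world to camera coordinates). Camera axes: x right, y down, z forward; pixel columns grow to the right and rows downward; lengths in m; the calibration is good to about 2 mm. A picture is of the moment at which its call begins.
- ticket.close_job(): hands the job in, once; it reports no verdict.
The state is a dict: "time": time; "joint_positions": joint angles; "qvel": joint speeds; "joint_torque": joint torques, N m; "tool_pos": TCP position; "ee_rot": TCP orientation; "wrist_force": force on the tool from outside, world axes, zero at the start; "wrist_torque": the same for the moment, N m; "width": finger opening in m.
Only numpy, scipy, OpenCV 4.12 (cv2) and the standard library are available. Lean on these libraries where they do the work, as an engineer would, in place of code of your own. Each camera call takes 0.05 s, during which the arm holds its last target. There are 200 camera calls.

### The job

Take the yellow-eared driveline yoke out of its sloping blue cradle, stand it upright on the bench with its splined bore down, and let go of it. Then take it again from above and push it onto the splined shaft of the green gearbox, turning it to and fro until the teeth mesh, so that it sits fully home on the shaft's shoulder, and let go. Leave the pliers, the wrenches and the tape measure where they lie.

Things in the scene. Friction and masses are not known exactly. Their poses are not given: they have to be found in the camera images.
- yoke_mid (a point): Centre of the driveline yoke, on its axis, 77.5 mm from its foot. Yoke 155 mm long, about 0.55 kg; z runs from foot to ears. Dark round barrel, 50 mm diameter, 0 to 100 mm from the foot; two yellow ears, 94 to 155 mm. At the start it lies in the cradle, axis 20 degrees from level, ears at the higher end, its x axis level.
- yoke_foot (a point): Centre of the yoke's flat foot face, axes as yoke_mid. The bore opens here: 62 mm deep, 39 mm diameter, with six inward teeth 5.5 mm wide, 60 degrees apart, 29 mm between opposite tips. The teeth begin 4 mm inside the foot and stand at 30, 90, 150... degrees from the yoke's x axis.
- yoke_ears (a point): Point on the yoke's axis midway between the ears, 130 mm from the foot, a good height to grip the ears by their flat outer faces, 56 mm apart along the yoke's x axis. Ears 34 mm wide along y, rounded at the top, 32 mm gap between them. Axes as yoke_mid. Heavy below the grip, the yoke may swing a little about x between the fingers when it is carried fast.
- seat (a point): Centre of the shoulder on the fixed green gearbox where the yoke's foot must sit, 55 mm above the bench; z up. Gearbox foot plate 130 x 100 mm. With the teeth not in line the yoke stops with its foot about 36 mm above the shoulder; in line within about 5 degrees it slides down freely. The fit repeats every 60 degrees.
- shaft_tip (a point): Top of the upright steel shaft on its axis, 111 mm above the bench, 56 above the shoulder. From the shoulder: six teeth 40 mm high, 7.5 wide, 35 mm over the tips; then a plain nose, 26 mm diameter, bevelled to 17, that enters the bore first. A brake keeps the shaft from turning. Its angle differs each time and is NOT given by these axes: find it by touch.
- cradle: Fixed blue sloping cradle on a dark 85 x 150 mm foot plate (y -55 to +95 mm); origin on the bench. Two V saddles carry the yoke's barrel, with a low stop under its foot. Its -y direction is the higher end, where the ears overhang freely. Nothing of it stands above 80 mm. A wall shelf hangs over the back of the bench, beyond cradle and gearbox: keep the wrist out from under it.
- pliers: Bystander: pliers with blue handles, 187 mm long, lying flat on the bench; origin under its centre.
- wrench: Bystander: the larger combination wrench, 219 mm long, behind the cradle, lying flat on the bench; origin under its centre.
- tape_measure: Bystander: yellow tape measure, 86 x 38 x 62 mm, standing on the bench; origin under its centre.

How it is judged:
By the outcome, as a careful person would: the job done as asked, in the order asked, and still so for the second after the job is handed in, with the robot touching nothing.
It also fails if it takes over 64 s, if anything falls off the work surface, if the arm or the gripper's body presses on something with over 40 N, if the wrist force passes 120 N, or if a joint passes its speed limit or range.

## Working session

There is one attempt and no reset: what is moved stays moved. The work goes in short steps, Python scripts to look and compute and a shell command to move; the robot and the scene stay as the last step left them, time stands still between calls to the robot, and variables do not carry over. Pictures are saved under pics/ and viewed, on a budget of 10 in all, crops included, one or two more only if the job needs it, and the job is handed in when it is done.

```bash
ls; mkdir -p pics; python3 - <<'E'
from bench import get_obs, snapshot
import cv2, numpy as np, pickle
o=get_obs(); print({k:np.round(v,3) for k,v in o.items()})
ims=[]
for n in ("scene","side","wrist"):
    s=snapshot(n); pickle.dump(s,open(f"pics/{n}0.pkl","wb"))
    print(n,s['fx'],s['cx'],s['cy'],np.round(s['extrinsics'],3).tolist())
    cv2.imwrite(f"pics/{n}0.png",s['color'][:,:,::-1])
E
```

```text
pics
{'time': np.float64(0.0), 'joint_positions': array([ 1.186,  0.088,  1.372, -0.   ,  1.684, -0.103]), 'qvel': array([-0.001,  0.002, -0.   ,  0.   ,  0.002, -0.002]), 'joint_torque': array([ 1.0000e-03, -3.4019e+01, -3.0242e+01,  7.2000e-02,  3.3000e-02,
       -0.0000e+00]), 'tool_pos': array([0.153, 0.528, 0.204]), 'ee_rot': array([-3.139, -0.   ,  2.86 ]), 'wrist_force': array([ 0.29 , -0.259,  0.829]), 'wrist_torque': array([-0.015, -0.031, -0.04 ]), 'width': np.float64(0.094)}
scene 469.1502204119877 285.16132634910684 207.1710251320977 [[0.591, -0.807, -0.008, -0.338], [-0.366, -0.259, -0.894, 0.269], [0.719, 0.531, -0.448, 0.89], [0.0, 0.0, 0.0, 1.0]]
side 511.46849702006176 279.6556613627648 212.30620291835456 [[0.945, -0.328, 0.002, -0.469], [-0.19, -0.552, -0.812, 0.142], [0.267, 0.767, -0.584, 1.393], [0.0, 0.0, 0.0, 1.0]]
wrist 300.6238908775448 277.0579181829756 206.26101623854737 [[0.278, 0.96, -0.002, -0.548], [0.93, -0.269, 0.251, -0.027], [0.241, -0.072, -0.968, 0.391], [0.0, 0.0, 0.0, 1.0]]
```

View pics/scene0.png

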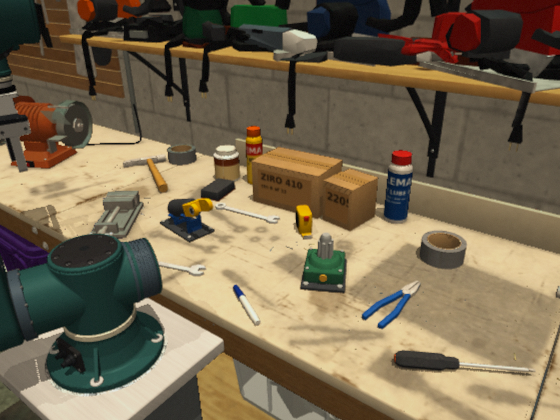

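View pics/side0.png

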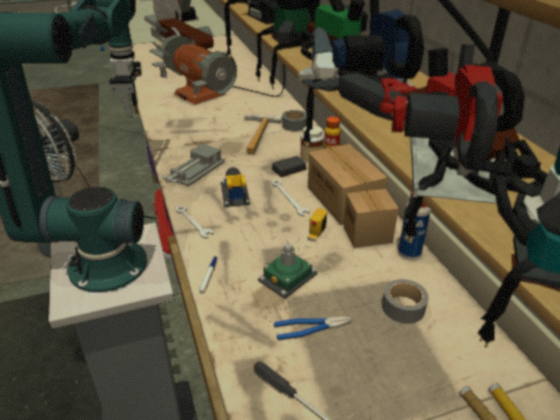

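Scene view: cradle and yoke at about (188,218), with the yellow ears at (198,207); gearbox at (325,265), shaft tip near (326,238), tape at (304,220), pliers at (393,303). Side view: yoke at (235,187), shaft tip near (288,246), gearbox at (288,270).

```bash
cat > h.py <<'E'
import numpy as np, cv2, pickle
def cloud(s):
    d=s['depth']; v,u=np.mgrid[0:420,0:560]
    P=np.stack([(u-s['cx'])/s['fx']*d,(v-s['cy'])/s['fy']*d,d],-1)
    E=s['extrinsics']; return (P-E[:3,3])@E[:3,:3]   # R^T (p-t)
def hsv(s): return cv2.cvtColor(s['color'],cv2.COLOR_RGB2HSV)
def proj(s,p):
    E=s['extrinsics']; c=E[:3,:3]@np.asarray(p)+E[:3,3]
    return s['fx']*c[0]/c[2]+s['cx'], s['fy']*c[1]/c[2]+s['cy']
def ray_plane(s,u,v,z):
    E=s['extrinsics']; C=-E[:3,:3].T@E[:3,3]
    d=E[:3,:3].T@np.array([(u-s['cx'])/s['fx'],(v-s['cy'])/s['fy'],1]); return C+d*(z-C[2])/d[2]
E
python3 - <<'E'
from h import *
rois={'scene':{'y':(150,190,245,245),'g':(285,225,365,295)},'side':{'y':(210,155,262,212),'g':(250,230,330,300)}}
tiles=[]
for n in rois:
    s=pickle.load(open(f"pics/{n}0.pkl","rb")); X=cloud(s); H=hsv(s)
    yel=(H[...,0]>18)&(H[...,0]<32)&(H[...,1]>170)&(H[...,2]>90)
    blu=(H[...,0]>100)&(H[...,0]<125)&(H[...,1]>120)
    grn=(H[...,0]>55)&(H[...,0]<95)&(H[...,1]>90)
    for nm,m,r,zm in (('yellow',yel,'y',.05),('blue',blu,'y',.005),('green',grn,'g',.01),('shaft',~grn,'g',.062),('dark yoke',(H[...,2]<90)&~blu&~yel,'y',.02)):
        u0,v0,u1,v1=rois[n][r]; k=np.zeros_like(m);k[v0:v1,u0:u1]=1
        P=X[m&k&(X[...,2]>zm)&(X[...,2]<.2)&(s['depth']>0)]
        if len(P)<5: print(n,nm,len(P));continue
        w,V=np.linalg.eigh(np.cov(P.T))
        print(n,nm,len(P),'mean',P.mean(0).round(4),'min',np.percentile(P,2,0).round(3),'max',np.percentile(P,98,0).round(3),'ax',V[:,2].round(3))
    for r in ('y','g'):
        u0,v0,u1,v1=rois[n][r]; tiles.append(cv2.resize(s['color'][v0:v1,u0:u1,::-1],(400,300),interpolation=cv2.INTER_CUBIC))
cv2.imwrite('pics/tiles.png',np.vstack([np.hstack(tiles[:2]),np.hstack(tiles[2:])]))
s=pickle.load(open("pics/scene0.pkl","rb"))
E
```

```text
scene yellow 347 mean [0.4057 0.1627 0.0904] min [0.377 0.132 0.069] max [0.431 0.197 0.107] ax [-0.818  0.565 -0.104]
scene blue 300 mean [0.4075 0.2113 0.0277] min [0.384 0.182 0.008] max [0.432 0.27  0.062] ax [ 0.078  0.986 -0.146]
scene green 1014 mean [ 0.4219 -0.2195  0.0403] min [ 0.386 -0.263  0.015] max [ 0.488 -0.161  0.055] ax [-0.576  0.816 -0.047]
scene shaft 310 mean [ 0.4392 -0.2104  0.0875] min [ 0.428 -0.223  0.063] max [ 0.457 -0.194  0.11 ] ax [0.126 0.079 0.989]
scene dark yoke 373 mean [0.4434 0.2437 0.0602] min [0.378 0.149 0.021] max [0.612 0.326 0.097] ax [-0.895 -0.389  0.219]
side yellow 204 mean [0.4086 0.1666 0.0868] min [0.379 0.132 0.062] max [0.43  0.195 0.105] ax [-0.151 -0.909  0.389]
side blue 117 mean [0.4139 0.1878 0.0243] min [0.395 0.181 0.006] max [0.433 0.196 0.045] ax [-0.846  0.251 -0.47 ]
side green 766 mean [ 0.4397 -0.2312  0.0398] min [ 0.39  -0.265  0.018] max [ 0.495 -0.192  0.054] ax [-0.981  0.193  0.026]
side shaft 227 mean [ 0.4431 -0.2136  0.0873] min [ 0.429 -0.224  0.064] max [ 0.46  -0.196  0.109] ax [0.069 0.178 0.982]
side dark yoke 177 mean [0.406  0.2807 0.0574] min [0.379 0.135 0.022] max [0.434 0.428 0.096] ax [-0.055  0.986 -0.161]
```

View pics/tiles.png

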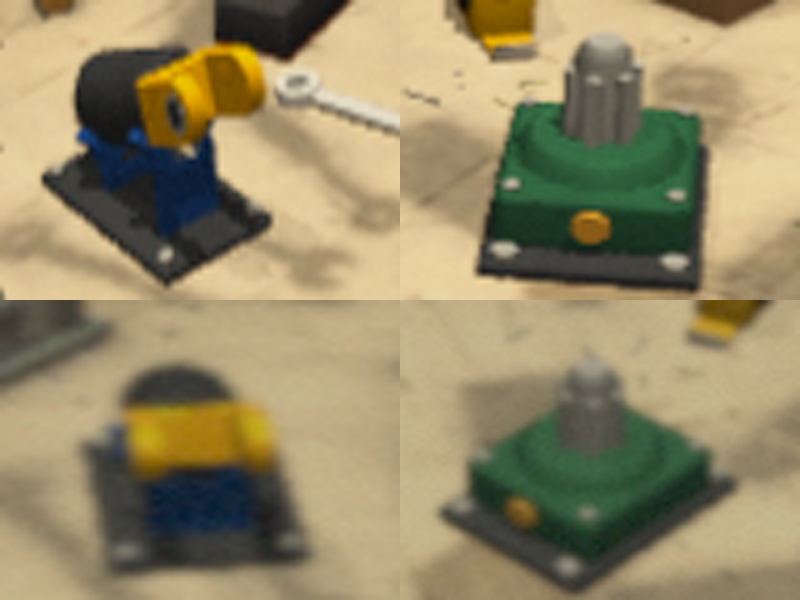

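The tiles show the ears pointing toward −y, standing roughly either side along world x, with the gearbox shaft clearly visible. I'll hover over the yoke with the jaws turned along world x and measure from the wrist camera.

```bash
python3 -m creep '[[[-43,-35,-8,0],[-43,-35,-8,0],[-43,-35,-8,0],[-43,-35,-8,0],[-43,-35,-8,0],[-43,-35,-8,0],[-43,-35,-8,0],[-43,-35,-8,0]]]' 1
python3 -m creep '[[[0,0,0,10.5],[0,0,0,10.5],[0,0,0,10.5],[0,0,0,10.5],[0,0,0,10.5],[0,0,0,10.5],[0,0,0,10.5],[0,0,0,0]]]'
python3 - <<'E'
from h import *
from bench import snapshot,get_obs
o=get_obs();print(o['tool_pos'],o['ee_rot'])
s=snapshot('wrist'); pickle.dump(s,open('pics/w1.pkl','wb')); cv2.imwrite('pics/w1.png',s['color'][:,:,::-1])
X=cloud(s);H=hsv(s)
yel=(H[...,0]>18)&(H[...,0]<32)&(H[...,1]>170)&(H[...,2]>90)
P=X[yel&(X[...,2]>.04)&(X[...,1]>.08)&(X[...,1]<.25)]
if len(P): print(len(P),P.mean(0),np.percentile(P,2,0),np.percentile(P,98,0))
E
```

```text
time: 1.15
tool_pos: [0.4061, 0.1621, 0.2696]
ee_rot: [3.141, 0.0, 2.86]
wrist_force: [1.3, 1.5, 0.1]
width: 0.0942
time: 2.15
tool_pos: [0.4053, 0.1636, 0.2692]
ee_rot: [-3.141, 0.0, 1.579]
wrist_force: [0.3, -1.3, 0.0]
width: 0.0938
[0.40534504 0.16364426 0.26915723] [-3.14096449e+00  9.00915940e-05  1.57916711e+00]
```

View pics/w1.png

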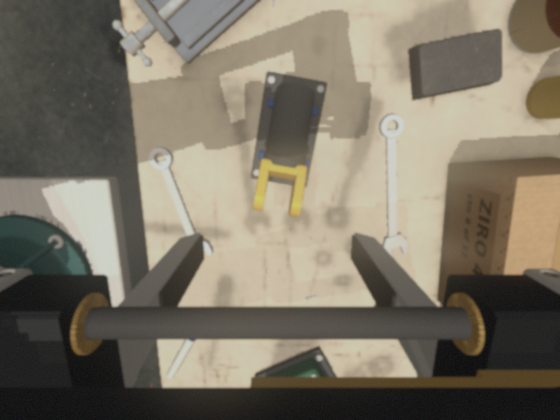

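Wrist view: yoke from above, ears tips at (259,210) and (296,213), root bar at (284,170), barrel up to (297,82), cradle plate (253–326, 72–185); axis tilted a few degrees. Gearbox's corner is at the bottom (310,365).

```bash
python3 - <<'E'
from h import *
s=pickle.load(open('pics/w1.pkl','rb'))
E=s['extrinsics'];print('C',-E[:3,:3].T@E[:3,3]); print(E[:3,:3].round(3).tolist())
X=cloud(s);H=hsv(s);D=s['depth']
print('tcp px',proj(s,[.405,.1636,.269]),'depth ok',(D>0).mean(), D[190,260],D[172,284],D[120,297],D[60,380], H[190,260],H[172,284])
r=np.zeros((420,560),bool); r[150:225,240:320]=1
yel=(H[...,0]>15)&(H[...,0]<35)&(H[...,1]>190)&r
P=X[yel];print(len(P),P.mean(0),np.percentile(P,2,0),np.percentile(P,98,0))
top=P[P[:,2]>.07]; 
(c,sz,a)=cv2.minAreaRect(top[:,:2].astype(np.float32)*1000);print('rect',c,sz,a)
# barrel ridge: dark above z .05
r[:]=0; r[65:175,245:335]=1
B=X[r&(H[...,2]<80)&(X[...,2]>.055)]
print(len(B)); 
for y0 in np.arange(.17,.30,.01):
    q=B[(B[:,1]>=y0)&(B[:,1]<y0+.01)]
    if len(q)>5: print(round(y0,3),len(q),q[:,0].min().round(4),q[:,0].max().round(4),np.percentile(q[:,2],95).round(4))
# ears by rows
for y0 in np.arange(.11,.21,.006):
    q=P[(P[:,1]>=y0)&(P[:,1]<y0+.006)]
    if len(q)>3: print('ear',round(y0,3),len(q),q[:,0].min().round(4),q[:,0].max().round(4),np.percentile(q[:,2],[5,95]).round(4))
E
```

```text
C [0.40520821 0.23520697 0.44855431]
[[1.0, 0.008, -0.001], [0.008, -0.968, 0.252], [0.001, -0.252, -0.968]]
tcp px (np.float64(276.2219279130958), np.float64(243.86820016636278)) depth ok 0.9960756802721088 0.34852457 0.35220394 0.35173237 0.41052207 [ 25 130 204] [ 24 129 191]<stdin>:8: RuntimeWarning: Mean of empty slice.
  ret = um.true_divide(
Traceback (most recent call last):
IndexError: index -1 is out of bounds for axis 0 with size 0
```

```bash
python3 - <<'E'
from h import *
s=pickle.load(open('pics/w1.pkl','rb'))
X=cloud(s);H=hsv(s)
r=np.zeros((420,560),bool); r[150:225,240:320]=1
P=X[r&(H[...,0]>15)&(H[...,0]<35)&(H[...,1]>105)&(X[...,2]>.06)]
print(len(P),P.mean(0),np.percentile(P,2,0),np.percentile(P,98,0))
(c,sz,a)=cv2.minAreaRect(P[:,:2].astype(np.float32)*1000);print('rect',c,sz,a)
r[:]=0; r[65:175,245:335]=1
B=X[r&(H[...,2]<80)&(X[...,2]>.05)]
for Q,n,st in ((B,'bar',.01),(P,'ear',.006)):
  for y0 in np.arange(.10,.32,st):
    q=Q[(Q[:,1]>=y0)&(Q[:,1]<y0+st)]
    if len(q)>5: print(n,round(y0,3),len(q),np.percentile(q[:,0],[2,50,98]).round(4),np.percentile(q[:,2],[5,95]).round(4))
m=(X[...,2]>-.005)&(X[...,2]<.02)&(H[...,2]<85); r[:]=0; r[60:200,235:345]=1
(c,sz,a)=cv2.minAreaRect(X[m&r][:,:2].astype(np.float32)*1000);print('plate',c,sz,a)
E
```

```text
1327 [0.40987587 0.17261757 0.10023355] [0.38057316 0.13775122 0.07731183] [0.43686096 0.19759792 0.1090033 ]
rect (411.71221923828125, 184.55560302734375) (97.54795837402344, 55.204986572265625) 80.0813980102539
bar 0.22 203 [0.3949 0.4129 0.4409] [0.0747 0.0904]
bar 0.23 369 [0.3961 0.4186 0.4436] [0.0705 0.0887]
bar 0.24 344 [0.3984 0.4209 0.445 ] [0.0666 0.0847]
bar 0.25 341 [0.3995 0.4221 0.4464] [0.0629 0.0809]
bar 0.26 351 [0.4007 0.4243 0.4484] [0.0599 0.0775]
bar 0.27 336 [0.4031 0.4255 0.4497] [0.0577 0.0738]
bar 0.28 169 [0.4055 0.4219 0.4435] [0.0579 0.0702]
ear 0.13 15 [0.4201 0.4248 0.4303] [0.0944 0.1034]
ear 0.136 47 [0.3814 0.4245 0.4313] [0.0999 0.1077]
ear 0.142 85 [0.3782 0.422  0.4323] [0.1033 0.1092]
ear 0.148 98 [0.3784 0.4229 0.4323] [0.1013 0.1094]
ear 0.154 107 [0.3798 0.4236 0.4333] [0.0993 0.1092]
ear 0.16 99 [0.3808 0.4248 0.4345] [0.0932 0.1073]
ear 0.166 116 [0.3819 0.4256 0.4357] [0.0967 0.1058]
ear 0.172 137 [0.383  0.419  0.4369] [0.0731 0.1031]
ear 0.178 194 [0.3841 0.4134 0.438 ] [0.0806 0.1009]
ear 0.184 248 [0.3852 0.4121 0.4382] [0.094  0.0986]
ear 0.19 134 [0.3862 0.4015 0.4368] [0.0927 0.097 ]
ear 0.196 43 [0.3861 0.3918 0.3979] [0.0882 0.0948]
plate (423.3213195800781, 257.1629638671875) (89.25460052490234, 80.4546890258789) 81.71929931640625
```

```bash
python3 -m creep '[[[0,0,0,10.4],[-5.8,2.5,48,0],[0,0,50,0],[0,0,50,0],[0,0,30,0],[0,0,15,0],[0,0,5,0],[0,0,0,0]]]' 1
python3 -m creep '[[[0,0,0,0],[0,0,0,0],[0,0,0,0],[0,0,0,0],[0,0,0,0],[0,0,0,0]]]' 0
python3 - <<'E'
from h import *
from bench import snapshot,get_obs
o=get_obs();print(o['wrist_force'],o['wrist_torque'])
for n in ('scene','side'):
    s=snapshot(n); pickle.dump(s,open(f'pics/{n}1.pkl','wb'))
    u,v=map(int,proj(s,[.41,.18,.08])); print(u,v)
    c=s['color'][v-60:v+60,u-70:u+70,::-1]; cv2.imwrite(f'pics/g_{n}.png',cv2.resize(c,(400,343)))
cv2.imwrite('pics/g.png',np.hstack([cv2.imread('pics/g_scene.png'),cv2.imread('pics/g_side.png')]))
E
```

```text
time: 3.2
tool_pos: [0.4078, 0.1578, 0.0725]
ee_rot: [3.14, -0.001, 1.396]
wrist_force: [-0.3, -0.0, -0.2]
width: 0.0939
time: 3.95
tool_pos: [0.4068, 0.1576, 0.0716]
ee_rot: [-3.141, 0.0, 1.396]
wrist_force: [-2.1, 0.0, 1.9]
width: 0.0557
[-2.1259186   0.02256675  1.89750214] [-0.05945381  0.35229929  0.16763711]
194 207
234 180
```

View pics/g.png

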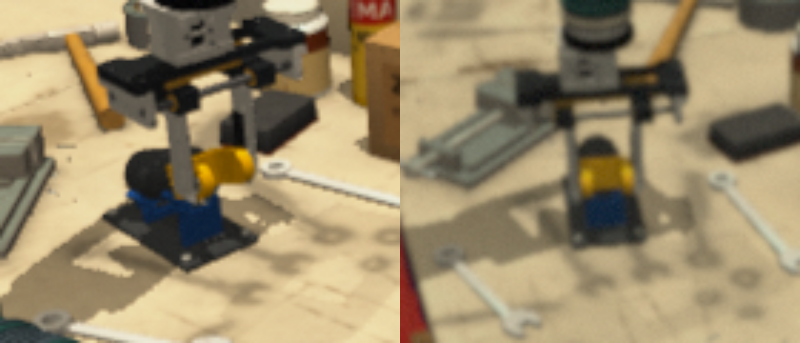

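Both fingers are on the ears' outer faces (width 55.7 mm). Lifting straight up.

```bash
python3 -m creep '[[[0,0,-5,0],[0,0,-15,0],[0,0,-20,0],[0,0,-25,0],[0,0,-25,0],[0,0,-25,0],[0,0,-20,0],[0,0,-10,0]]]'
python3 -m creep '[[[0,0,-5,0],[0,0,0,0],[0,0,0,0],[0,0,0,0]]]'
python3 - <<'E'
from h import *
from bench import snapshot,get_obs
o=get_obs();print(o['wrist_force'],o['wrist_torque'])
for n in ('scene','side'):
    s=snapshot(n); pickle.dump(s,open(f'pics/{n}2.pkl','wb'))
    u,v=map(int,proj(s,[.41,.16,.18])); print(u,v)
    c=s['color'][v-60:v+60,u-70:u+70,::-1]; cv2.imwrite(f'pics/g_{n}.png',cv2.resize(c,(400,343)))
cv2.imwrite('pics/g2.png',np.hstack([cv2.imread('pics/g_scene.png'),cv2.imread('pics/g_side.png')]))
E
```

```text
time: 5.05
tool_pos: [0.4073, 0.1574, 0.2178]
ee_rot: [3.14, -0.0, 1.395]
wrist_force: [0.0, 0.2, -7.5]
width: 0.056
time: 5.55
tool_pos: [0.4066, 0.1575, 0.2207]
ee_rot: [-3.14, 0.001, 1.395]
wrist_force: [-0.4, 0.7, -6.6]
width: 0.0558
[-0.40050508  0.73560472 -6.58491516] [-0.41240444  0.09847287 -0.01836756]
195 174
234 154
```

View pics/g2.png

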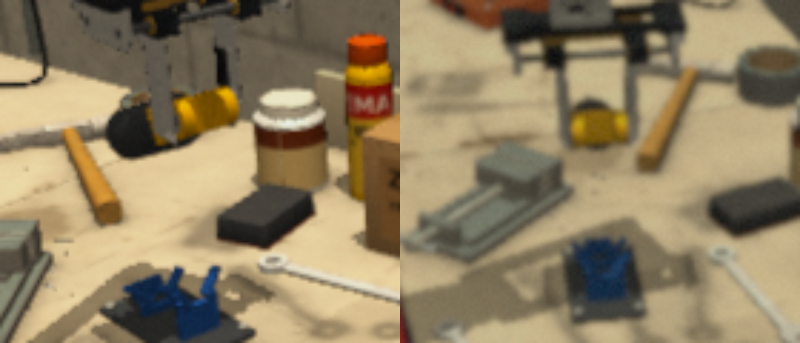

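The yoke is held cleanly but friction in the pads keeps its axis near 20° (about 0.41 N·m at the wrist). The tool can't tilt, so I'll shake it vertically: the upward reversals should let the heavy foot ratchet down between the pads.

```bash
cat > tq.py <<'E'
from bench import get_obs
import numpy as np
o=get_obs(); y=o['ee_rot'][2]; t=o['wrist_torque']; 
print('t about tool y %.3f, about tool x %.3f, z %.3f'%(t[0]*np.sin(y)-t[1]*np.cos(y), t[0]*np.cos(y)+t[1]*np.sin(y),t[2]),'F',o['wrist_force'].round(1))
E
python3 -m creep '[[[0,0,-60,0],[0,0,-60,0],[0,0,60,0],[0,0,60,0],[0,0,-60,0],[0,0,-60,0],[0,0,0,0],[0,0,0,0]]]'; python3 tq.py
```

```text
time: 6.65
tool_pos: [0.4076, 0.1578, 0.3432]
ee_rot: [3.138, -0.002, 1.396]
wrist_force: [-0.5, -0.7, -7.0]
width: 0.0558
t about tool y -0.208, about tool x 0.033, z 0.031 F [-0.5 -0.7 -7. ]
```

The torque halved, so it works (axis now roughly 60°). Another round, with the picture after.

```bash
python3 -m creep '[[[0,0,60,0],[0,0,60,0],[0,0,-60,0],[0,0,-60,0],[0,0,60,0],[0,0,60,0],[0,0,-60,0],[0,0,-60,0]]]'; python3 -m creep '[[[0,0,0,0],[0,0,0,0],[0,0,0,0]]]'; python3 tq.py
python3 - <<'E'
from h import *
from bench import snapshot,get_obs
for n in ('scene','side'):
    s=snapshot(n); pickle.dump(s,open(f'pics/{n}3.pkl','wb'))
    u,v=map(int,proj(s,[.41,.16,.32])); print(u,v)
    c=s['color'][max(v-60,0):v+60,u-70:u+70,::-1]; cv2.imwrite(f'pics/g_{n}.png',cv2.resize(c,(400,343)))
cv2.imwrite('pics/g3.png',np.hstack([cv2.imread('pics/g_scene.png'),cv2.imread('pics/g_side.png')]))
E
```

```text
time: 7.65
tool_pos: [0.3937, 0.1544, 0.3131]
ee_rot: [-3.086, 0.024, 1.396]
wrist_force: [6.1, 1.7, -2.5]
width: 0.0549
time: 8.02
tool_pos: [0.4075, 0.1577, 0.3418]
ee_rot: [3.141, -0.0, 1.396]
wrist_force: [0.1, -0.6, -6.9]
width: 0.056
t about tool y -0.170, about tool x 0.010, z 0.047 F [ 0.1 -0.6 -6.9]
190 120
232 111
```

View pics/g3.png

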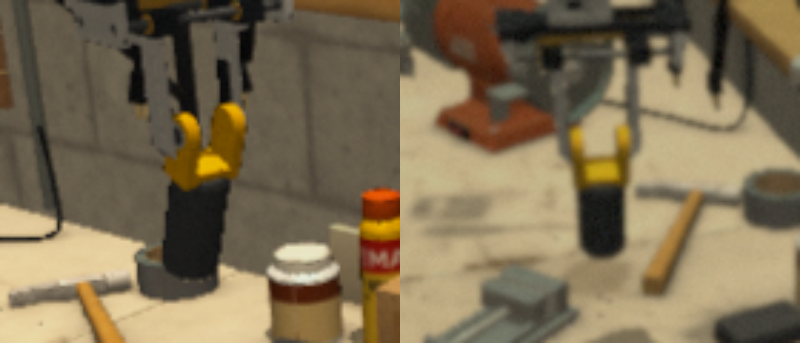

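The yoke hangs almost upright now (roughly 65–70°, foot still a bit toward +y). Next, a clear spot for standing it, and the gearbox position.

```bash
python3 - <<'E'
from h import *
Ss=[pickle.load(open(f'pics/{n}.pkl','rb')) for n in ('scene0','side0','w1')]
P=np.vstack([cloud(s)[s['depth']>0] for s in Ss]); P=P[(P[:,2]>.012)&(P[:,2]<.35)]
print('rows x .30-.62 step .02; cols y .16..-.30 step .02 (cm max height)')
for x in np.arange(.28,.62,.02):
    print('%.2f'%x,' '.join('%3d'%(100*max([0,*P[(abs(P[:,0]-x)<.01)&(abs(P[:,1]-y)<.01)][:,2]])) for y in np.arange(.16,-.32,-.02)))
# shaft: nose/teeth edges per view at heights
for s,n in zip(Ss[:2],('scene','side')):
    E=s['extrinsics'];C=-E[:3,:3].T@E[:3,3]; X=cloud(s);H=hsv(s)
    m=(X[...,2]>.062)&(X[...,2]<.12)&(abs(X[...,0]-.445)<.03)&(abs(X[...,1]+.21)<.03)
    d=np.array([.445,-.21])-C[:2]; d/=np.linalg.norm(d); l=np.array([-d[1],d[0]])
    Q=X[m]; 
    for z0,z1 in ((.066,.09),(.098,.107)):
        q=Q[(Q[:,2]>z0)&(Q[:,2]<z1)]; t=q[:,:2]@l; a=q[:,:2]@d
        print(n,z0,len(q),'lat',np.percentile(t,[1,50,99]).round(4),'near',np.percentile(a,2).round(4),'l',l.round(3),'d',d.round(3))
    B=X[m]
    g=(H[...,0]>55)&(H[...,0]<95)&(H[...,1]>90)&(abs(X[...,0]-.44)<.08)&(abs(X[...,1]+.21)<.08)
    top=X[g&(X[...,2]>.032)&(X[...,2]<.06)]; (c,sz,a)=cv2.minAreaRect(top[:,:2].astype(np.float32)*1000); print('greentop',c,sz,a)
E
```

```text
rows x .30-.62 step .02; cols y .16..-.30 step .02 (cm max height)
0.28   0   0   0   0   0   0   0   0   0   0   0   0   1   1   0   0   0   0   0   0   0   0   0   0
0.30   0   0   0   0   0   0   0   0   0   0   0   0   0   0   0   0   0   0   0   0   0   0   0   0
0.32   0   0   0   0   0   0   0   0   0   0   0   0   0   0   0   0   0   0   0   0   0   0   0   0
0.34   0   0   0   0   0   0   0   0   0   0   0   0   0   0   0   0   0   0   0   0   0   0   0   0
0.36  34   0   0   0   0   0   0   0   0   0   0   0   0   0   0   0   0   0   0   0   0   0   0   0
0.38  11  10   0   0   0   0   0   0   0   0   0   0   0   0   0   0   0   3   4   0   0   0   0   0
0.40  10   0   0   0   0   0   0   0   0   0   0   0   0   0   0   0   0   4   4   4   4   1   1   0
0.42  10  11   9   0   0   0   0   0   0   0   0   0   0   0   0   0   4   5   9   9   5   4   1   0
0.44  10  10   9   0   0   0   0   0   0   0   0   0   0   0   0   0   4   5  11  11   5   4   0   0
0.46  34   0   0   0   0   0   0   0   0   0   0   0   0   0   0   4   4   5  11  10   5   4   0   0
0.48   0   0   0   0   
[... 563 characters left out ...]
  0   0   0   0   0
0.60   0   0   0   0   0   0   0   0   0   6   6   6   6   0   0   0   0   0   0   0   0   0   0   0
scene 0.066 145 lat [-0.4219 -0.4059 -0.3877] near 0.2607 l [-0.509  0.861] d [0.861 0.509]
scene 0.098 45 lat [-0.4164 -0.4032 -0.3917] near 0.2653 l [-0.509  0.861] d [0.861 0.509]
greentop (442.7309265136719, -207.68003845214844) (96.11207580566406, 88.3942642211914) 26.725248336791992
side 0.066 105 lat [-0.5067 -0.4889 -0.4732] near -0.0566 l [-0.937  0.348] d [0.348 0.937]
side 0.098 44 lat [-0.5011 -0.4909 -0.4783] near -0.0524 l [-0.937  0.348] d [0.348 0.937]
greentop (443.94561767578125, -212.7772674560547) (95.05001831054688, 83.6384506225586) 27.659151077270508
```

```bash
python3 -m creep '[[[-5,1,20,0],[-10,2,20,0],[-20,5,20,0],[-30,7,20,0],[-38,10,20,0],[-40,10,20,0],[-40,10,20,0],[0,0,20,0]]]'; python3 -m creep '[[[0,0,20,0],[0,0,15,0],[0,0,10,0],[0,0,10,0],[0,0,5,0],[0,0,0,0]]]'; python3 tq.py
```

```text
time: 9.12
tool_pos: [0.4195, -0.0334, 0.1805]
ee_rot: [-3.141, 0.002, 1.391]
wrist_force: [0.4, 0.8, -6.7]
width: 0.0555
time: 9.88
tool_pos: [0.4193, -0.0304, 0.1213]
ee_rot: [-3.141, -0.0, 1.396]
wrist_force: [-1.2, -0.2, -8.1]
width: 0.0554
t about tool y -0.163, about tool x 0.128, z -0.017 F [-1.2 -0.2 -8.1]
```

```bash
python3 -m creep '[[[0,0,4,0],[0,0,3,0],[0,0,1,0],[0,0,0,0]]]'; python3 tq.py;python3 -m creep '[[[0,0,2,0],[0,0,0,0]]]'; python3 tq.py
```

```text
time: 10.38
tool_pos: [0.4203, -0.0307, 0.1186]
ee_rot: [3.138, 0.0, 1.396]
wrist_force: [-6.3, 0.9, 13.1]
width: 0.0558
t about tool y -0.114, about tool x 2.032, z 0.026 F [-6.3  0.9 13.1]
time: 10.62
tool_pos: [0.4206, -0.0309, 0.1184]
ee_rot: [3.137, 0.001, 1.396]
wrist_force: [-8.1, 0.1, 19.8]
width: 0.0559
t about tool y -0.136, about tool x 2.590, z 0.048 F [-8.1  0.1 19.8]
```

```bash
python3 - <<'E'
from h import *
from bench import snapshot,get_obs
for n in ('scene','side'):
    s=snapshot(n); pickle.dump(s,open(f'pics/{n}4.pkl','wb'))
    u,v=map(int,proj(s,[.42,-.03,.09])); print(u,v)
    c=s['color'][max(v-60,0):v+60,u-70:u+70,::-1]; cv2.imwrite(f'pics/g_{n}.png',cv2.resize(c,(400,343),interpolation=cv2.INTER_CUBIC))
cv2.imwrite('pics/g4.png',np.hstack([cv2.imread('pics/g_scene.png'),cv2.imread('pics/g_side.png')]))
E
```

```text
257 224
257 214
```

View pics/g4.png

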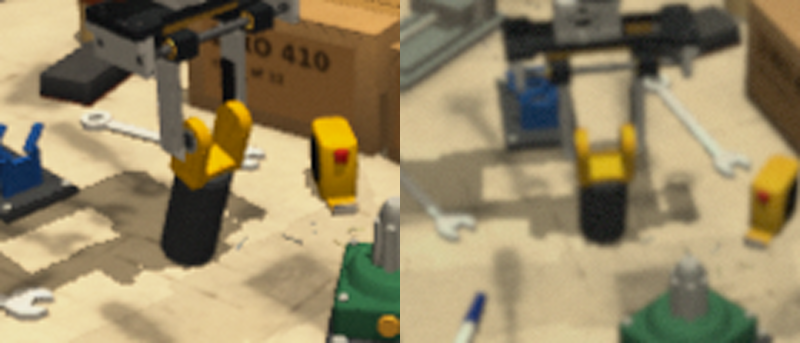

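The yoke's foot edge is on the bench with the axis leaning (foot toward +y) and nothing else touched. Dragging the grasp toward +y will roll it upright.

```bash
python3 -m creep '[[[5,0,-0.5,0],[5,0,-0.5,0],[5,0,0,0],[0,0,0,0]]]'; python3 tq.py;python3 -m creep '[[[5,0,0,0],[5,0,0,0],[5,0,0,0],[0,0,0,0]]]'; python3 tq.py
```

```text
time: 11.22
tool_pos: [0.4237, -0.0162, 0.1178]
ee_rot: [3.136, 0.001, 1.396]
wrist_force: [-4.5, 0.1, 12.8]
width: 0.0559
t about tool y -0.470, about tool x 1.583, z 0.037 F [-4.5  0.1 12.8]
time: 11.72
tool_pos: [0.4259, -0.0012, 0.116]
ee_rot: [3.137, 0.001, 1.396]
wrist_force: [-3.5, 1.3, 6.9]
width: 0.0557
t about tool y -0.504, about tool x 1.055, z -0.074 F [-3.5  1.3  6.9]
```

```bash
cat > tilt.py <<'E'
from h import *
from bench import snapshot,get_obs
import sys
def tilt(sets=('scene','side')):
    p=get_obs()['tool_pos']
    for n in sets:
        s=snapshot(n); X=cloud(s);H=hsv(s)
        m=(np.hypot(X[...,0]-p[0],X[...,1]-p[1])<.075)&(X[...,2]>.012)&(X[...,2]<p[2]-.03)&(H[...,2]<95)&(s['depth']>0)
        q=X[m]; E=s['extrinsics'];C=-E[:3,:3].T@E[:3,3]; d=p[:2]-C[:2]; d/=np.linalg.norm(d); l=np.array([-d[1],d[0]])
        zs=[];ls=[];ns=[]
        for z in np.arange(.014,p[2]-.03,.008):
            k=q[(q[:,2]>z)&(q[:,2]<z+.008)]
            if len(k)>8: t=k[:,:2]@l; zs.append(z+.004); ls.append((np.percentile(t,2)+np.percentile(t,98))/2); ns.append(np.percentile(k[:,:2]@d,10))
        if len(zs)<3: print(n,len(q),'few');continue
        a=np.polyfit(zs,ls,1); b=np.polyfit(zs,ns,1)
        print(n,len(q),'lat slope %.3f depth slope %.3f'%(a[0],b[0]),'world dxy/dz',(a[0]*l+b[0]*d).round(3),'foot lat %.4f'%a[1],'grasp lat',(p[:2]@l).round(4),'l',l.round(3),'width',np.round(np.ptp(k[:,:2]@l),3))
    return
tilt()
E
python3 tilt.py
```

```text
scene 489 lat slope -0.081 depth slope -0.091 world dxy/dz [-0.015 -0.121] foot lat -0.2812 grasp lat -0.2818 l [-0.66   0.752] width 0.044
side 319 lat slope -0.007 depth slope -0.107 world dxy/dz [-0.023 -0.105] foot lat -0.4100 grasp lat -0.4097 l [-0.961  0.276] width 0.045
```

Axis still leans about 6.5° (past the tipping point). A little more drag, then a gentle press to seat the foot flat.

```bash
python3 -m creep '[[[5,0,0.5,0],[5,0,0.5,0],[3,0,0.5,0],[0,0,0.5,0],[0,0,0,0]]]'; python3 tq.py; python3 tilt.py
```

```text
time: 12.45
tool_pos: [0.4282, 0.0121, 0.1132]
ee_rot: [3.138, -0.001, 1.396]
wrist_force: [-3.3, 0.8, 8.7]
width: 0.0556
t about tool y -0.364, about tool x 0.957, z -0.008 F [-3.3  0.8  8.7]
scene 478 lat slope 0.003 depth slope -0.002 world dxy/dz [-0.003  0.001] foot lat -0.2856 grasp lat -0.276 l [-0.666  0.746] width 0.044
side 333 lat slope -0.005 depth slope -0.001 world dxy/dz [ 0.005 -0.002] foot lat -0.4105 grasp lat -0.4084 l [-0.962  0.275] width 0.045
```

Upright now, flat on the bench (slopes ≈ 0). Letting go, backing off upward and measuring with the wrist camera.

```bash
python3 -m creep '[[[0,0,0,0],[0,0,0,0],[0,0,0,0],[0,0,0,0]]]' 1;  python3 tilt.py; python3 -m creep '[[[0,0,-10,0],[0,0,-25,0],[0,0,-40,0],[0,0,-40,0],[0,0,-30,0],[0,0,-15,0],[0,0,0,0]]]'; python3 tq.py
python3 - <<'E'
from h import *
from bench import snapshot,get_obs
s=snapshot('wrist'); pickle.dump(s,open('pics/w2.pkl','wb')); cv2.imwrite('pics/w2.png',s['color'][:,:,::-1])
X=cloud(s);H=hsv(s); p=get_obs()['tool_pos']; print(p)
m=(H[...,0]>15)&(H[...,0]<35)&(H[...,1]>105)&(X[...,2]>.145)&(X[...,2]<.17)&(np.hypot(X[...,0]-p[0],X[...,1]-p[1])<.06)
P=X[m];print(len(P),P.mean(0)); (c,sz,a)=cv2.minAreaRect(P[:,:2].astype(np.float32)*1000);print('rect',c,sz,a)
E
```

```text
time: 13.05
tool_pos: [0.4269, 0.0119, 0.1102]
ee_rot: [-3.141, -0.0, 1.395]
wrist_force: [-0.1, 0.0, 0.1]
width: 0.092
scene 465 lat slope 0.015 depth slope 0.012 world dxy/dz [-0.001  0.019] foot lat -0.2863 grasp lat -0.2755 l [-0.666  0.746] width 0.044
side 312 lat slope 0.060 depth slope 0.012 world dxy/dz [-0.054  0.028] foot lat -0.4132 grasp lat -0.4073 l [-0.962  0.274] width 0.031
time: 14.02
tool_pos: [0.4273, 0.0118, 0.2714]
ee_rot: [3.14, -0.0, 1.395]
wrist_force: [0.8, -0.4, 0.2]
width: 0.0939
t about tool y -0.055, about tool x 0.002, z -0.040 F [ 0.8 -0.4  0.2]
[0.42677989 0.01184987 0.27002621]
588 [ 0.42630982 -0.00101893  0.15233709]
rect (425.8573303222656, -2.6021194458007812) (28.906902313232422, 54.600643157958984) 79.78658294677734
```

View pics/w2.png

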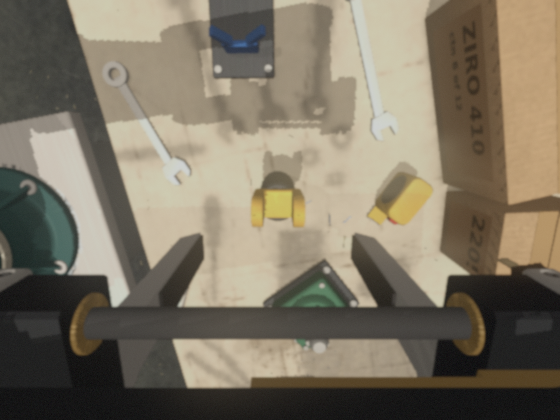

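Wrist view: yoke standing upright, ears at (258,207) and (299,207), aligned with the jaws; gearbox at (312,300) with the shaft tip peeking out at (318,346). Tape at (403,200), untouched.

```bash
python3 - <<'E'
from h import *
s=pickle.load(open('pics/w2.pkl','rb')); X=cloud(s)
print(proj(s,[.4462,-.2058,.111]), proj(s,[.4462,-.2058,.095]))
m=(X[...,2]>.098)&(X[...,2]<.118)&(np.hypot(X[...,0]-.446,X[...,1]+.206)<.03)
q=X[m];print(len(q)); 
if len(q)>5: print(q.mean(0),q.min(0),q.max(0))
E
python3 -m creep '[[[-13.5,1.5,20,0],[0,0,40,0],[0,0,40,0],[0,0,35,0],[0,0,17,0],[0,0,7,0],[0,0,0,0]]]'
python3 -m creep '[[[0,0,0,0],[0,0,0,0],[0,0,0,0],[0,0,0,0],[0,0,0,0]]]' 0; python3 tq.py; python3 tilt.py
```

```text
(np.float64(319.10344372962953), np.float64(347.2829715328318)) (np.float64(317.5217239821611), np.float64(339.1128826452225))
205
[ 0.44617207 -0.20389713  0.10945635] [ 0.43446781 -0.21394175  0.10213261] [ 0.45912539 -0.19515958  0.11271211]
time: 14.95
tool_pos: [0.4263, -0.0017, 0.1118]
ee_rot: [3.141, -0.0, 1.395]
wrist_force: [0.5, -0.8, -0.3]
width: 0.0939
time: 15.58
tool_pos: [0.426, -0.0017, 0.1117]
ee_rot: [3.141, -0.0, 1.395]
wrist_force: [-1.7, -0.6, 1.0]
width: 0.056
t about tool y -0.105, about tool x 0.151, z -0.015 F [-1.7 -0.6  1. ]
scene 477 lat slope -0.004 depth slope -0.018 world dxy/dz [-0.011 -0.015] foot lat -0.2829 grasp lat -0.2821 l [-0.659  0.752] width 0.044
side 327 lat slope -0.011 depth slope 0.015 world dxy/dz [0.015 0.011] foot lat -0.4099 grasp lat -0.4099 l [-0.961  0.276] width 0.046
```

```bash
python3 -m creep '[[[0,0,-8,0],[0,0,-16,0],[0,0,-25,0],[0,0,-30,0],[0,0,-30,0],[0,0,-22,0],[0,0,-10,0],[0,0,-4,0]]]'
python3 -m creep '[[[-10,3,0,0],[-20,6,0,0],[-30,8,0,0],[-37,10,0,0],[-37,10,0,0],[-30,8,0,0],[-20,6,0,0],[-13,4.7,0,0]]]'
python3 -m creep '[[[0,0,0,0],[0,0,0,0],[0,0,0,0]]]'; python3 tq.py
python3 - <<'E'
from h import *
from bench import snapshot,get_obs
p=get_obs()['tool_pos']
for n in ('scene','side'):
    s=snapshot(n); X=cloud(s);H=hsv(s); E=s['extrinsics'];C=-E[:3,:3].T@E[:3,3]; d=p[:2]-C[:2]; d/=np.linalg.norm(d); l=np.array([-d[1],d[0]])
    near=np.hypot(X[...,0]-p[0],X[...,1]-p[1])<.05
    for nm,z0,z1 in (('barrel lo',.15,.18),('barrel hi',.20,.235),('teeth',.066,.09),('nose',.098,.107)):
        q=X[near&(X[...,2]>z0)&(X[...,2]<z1)]; t=q[:,:2]@l
        if len(q): print(n,nm,len(q),np.percentile(t,[1,99]).round(4),'mid %.4f'%np.mean(np.percentile(t,[1,99])),'near %.4f'%np.percentile(q[:,:2]@d,3))
    print('tcp lat %.4f'%(p[:2]@l), l.round(3))
    u,v=map(int,proj(s,[.446,-.205,.13])); c=s['color'][max(v-60,0):v+60,u-70:u+70,::-1]; cv2.imwrite(f'pics/g_{n}.png',cv2.resize(c,(400,343),interpolation=cv2.INTER_CUBIC))
cv2.imwrite('pics/g5.png',np.hstack([cv2.imread('pics/g_scene.png'),cv2.imread('pics/g_side.png')]))
E
```

```text
time: 16.68
tool_pos: [0.4259, -0.0017, 0.2567]
ee_rot: [-3.142, -0.0, 1.395]
wrist_force: [-0.8, -0.3, -7.4]
width: 0.0559
time: 17.68
tool_pos: [0.4462, -0.2063, 0.2555]
ee_rot: [-3.14, -0.001, 1.395]
wrist_force: [-0.1, -0.0, -5.8]
width: 0.0557
time: 18.05
tool_pos: [0.4466, -0.2045, 0.2567]
ee_rot: [3.141, -0.0, 1.397]
wrist_force: [-0.4, -0.6, -6.4]
width: 0.0557
t about tool y -0.150, about tool x 0.075, z 0.027 F [-0.4 -0.6 -6.4]
scene barrel lo 272 [-0.43   -0.3826] mid -0.4063 near 0.2518
scene barrel hi 352 [-0.4298 -0.3813] mid -0.4056 near 0.2524
scene teeth 144 [-0.4232 -0.3889] mid -0.4061 near 0.2610
scene nose 51 [-0.4176 -0.3929] mid -0.4053 near 0.2652
tcp lat -0.4045 [-0.513  0.859]
side barrel lo 197 [-0.5147 -0.4657] mid -0.4902 near -0.0634
side barrel hi 244 [-0.5138 -0.4657] mid -0.4898 near -0.0640
side teeth 111 [-0.5067 -0.4732] mid -0.4899 near -0.0573
side nose 39 [-0.5011 -0.4783] mid -0.4897 near -0.0503
tcp lat -0.4898 [-0.937  0.348]
```

View pics/g5.png

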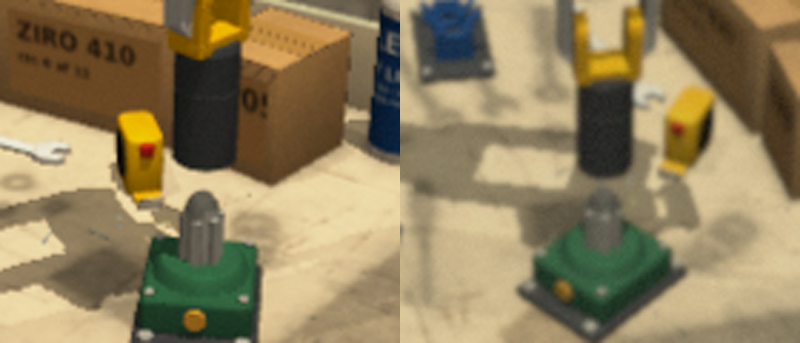

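The hanging barrel is within 1 mm of the shaft axis in both views and hangs plumb. Lowering onto the nose, until the teeth touch.

```bash
python3 -m creep '[[[0,0,10,0],[0,0,14,0],[0,0,9,0],[0,0,6,0],[0,0,6,0],[0,0,4,0],[0,0,3,0],[0,0,0,0]]]'; python3 tq.py; python3 -m creep '[[[0,0,2,0],[0,0,2,0],[0,0,0,0]]]'; python3 tq.py
```

```text
time: 19.15
tool_pos: [0.4464, -0.2054, 0.2043]
ee_rot: [-3.141, -0.0, 1.395]
wrist_force: [-0.4, 0.6, -7.2]
width: 0.0556
t about tool y -0.032, about tool x 0.029, z 0.040 F [-0.4  0.6 -7.2]
time: 19.52
tool_pos: [0.4467, -0.2056, 0.2026]
ee_rot: [3.139, 0.001, 1.395]
wrist_force: [-2.9, 0.5, 3.8]
width: 0.0559
t about tool y 0.176, about tool x 0.924, z 0.042 F [-2.9  0.5  3.8]
```

Contact at TCP z 0.2026, exactly where unaligned teeth should stop. Turning under a light push.

```bash
python3 -m creep '[[[0,0,1,3],[0,0,1,3],[0,0,0.5,3],[0,0,0,3],[0,0,0,3],[0,0,0,0]]]'; python3 tq.py; python3 -m creep '[[[0,0,0,3],[0,0,0,3],[0,0,0,3],[0,0,0,3],[0,0,0,3],[0,0,0,0]]]'; python3 tq.py
```

```text
time: 20.27
tool_pos: [0.4465, -0.2059, 0.2025]
ee_rot: [3.137, 0.002, 1.133]
wrist_force: [-4.8, 1.8, 12.4]
width: 0.0555
t about tool y -0.150, about tool x 1.687, z 0.053 F [-4.8  1.8 12.4]
time: 21.02
tool_pos: [0.4463, -0.2059, 0.2014]
ee_rot: [3.138, 0.001, 0.872]
wrist_force: [-4.0, 0.9, 9.0]
width: 0.0564
t about tool y -0.738, about tool x 1.457, z -0.006 F [-4.   0.9  9. ]
```

```bash
python3 -m creep '[[[0,0,1,3],[0,0,1,3],[0,0,0,3],[0,0,0,0]]]'; python3 tq.py; python3 -m creep '[[[0,0,0,3],[0,0,0,3],[0,0,0,3],[0,0,0,0]]]'; python3 tq.py;  python3 -m creep '[[[0,0,0,3],[0,0,0,3],[0,0,0,3],[0,0,0,3],[0,0,0,0]]]'; python3 tq.py
```

```text
time: 21.52
tool_pos: [0.4464, -0.205, 0.1946]
ee_rot: [-3.14, -0.0, 0.716]
wrist_force: [0.5, 0.6, -7.4]
width: 0.0563
t about tool y 0.113, about tool x 0.163, z 0.046 F [ 0.5  0.6 -7.4]
time: 22.02
tool_pos: [0.4472, -0.2035, 0.1948]
ee_rot: [-3.139, -0.003, 0.563]
wrist_force: [2.3, 3.5, -8.2]
width: 0.0568
t about tool y 1.038, about tool x 0.670, z 1.456 F [ 2.3  3.5 -8.2]
time: 22.65
tool_pos: [0.4481, -0.2027, 0.1952]
ee_rot: [-3.137, -0.005, 0.354]
wrist_force: [4.9, 6.7, -8.6]
width: 0.0601
t about tool y 1.418, about tool x 1.216, z 1.382 F [ 4.9  6.7 -8.6]
```

It dropped in at yaw ≈ 0.72; I then overturned against the teeth (the ears twisted slightly in the jaws). Turning back and sliding down.

```bash
python3 -m creep '[[[0,0,0,-6],[0,0,0,-6],[0,0,0,-6],[0,0,0,-3],[0,0,0,0]]]'; python3 tq.py; python3 -m creep '[[[0,0,4,0],[0,0,4,0],[0,0,4,0],[0,0,0,0]]]'; python3 tq.py
```

```text
time: 23.28
tool_pos: [0.4462, -0.2046, 0.1957]
ee_rot: [-3.14, -0.001, 0.714]
wrist_force: [-1.1, 4.3, -5.7]
width: 0.0571
t about tool y 0.763, about tool x 0.895, z -0.081 F [-1.1  4.3 -5.7]
time: 23.78
tool_pos: [0.4463, -0.2046, 0.1838]
ee_rot: [-3.14, -0.001, 0.714]
wrist_force: [-0.3, 5.9, -4.8]
width: 0.0571
t about tool y 0.927, about tool x 1.105, z -0.061 F [-0.3  5.9 -4.8]
```

Sliding down freely (z force still just the weight). Continuing to the shoulder.

```bash
python3 -m creep '[[[0,0,5,0],[0,0,5,0],[0,0,4,0],[0,0,3,0],[0,0,1,0],[0,0,0,0]]]'; python3 tq.py; python3 -m creep '[[[0,0,2,0],[0,0,2,0],[0,0,0,0]]]'; python3 tq.py
```

```text
time: 24.52
tool_pos: [0.4476, -0.2037, 0.17]
ee_rot: [3.14, -0.005, 0.715]
wrist_force: [-1.4, 10.1, 9.9]
width: 0.0569
t about tool y 1.138, about tool x 2.495, z -0.341 F [-1.4 10.1  9.9]
time: 24.9
tool_pos: [0.4482, -0.2036, 0.1693]
ee_rot: [3.138, -0.007, 0.715]
wrist_force: [-3.3, 13.0, 19.2]
width: 0.0568
t about tool y 1.018, about tool x 3.271, z -0.212 F [-3.3 13.  19.2]
```

Resting at TCP z 0.169, about 2–3 mm above the predicted value, so I'll open, let it settle, back off and measure the ear tops (should be at z = 0.210).

```bash
python3 -m creep '[[[0,0,-3,0],[0,0,0,0],[0,0,0,0],[0,0,0,0]]]' 1; python3 -m creep '[[[0,0,-10,0],[0,0,-25,0],[0,0,-40,0],[0,0,-40,0],[0,0,-30,0],[0,0,-15,0],[0,0,0,0]]]'; python3 tq.py
python3 - <<'E'
from h import *
from bench import snapshot,get_obs
ims=[]
for n in ('scene','side','wrist'):
    s=snapshot(n); X=cloud(s);H=hsv(s); pickle.dump(s,open(f'pics/{n}6.pkl','wb'))
    near=np.hypot(X[...,0]-.4464,X[...,1]+.2053)<.045
    ye=near&(H[...,0]>15)&(H[...,0]<35)&(H[...,1]>105)&(X[...,2]>.12)&(X[...,2]<.25)
    P=X[ye]; print(n,len(P),'ear top z',np.percentile(P[:,2],[90,98,100]).round(4), 'yellow min z',np.percentile(P[:,2],3).round(4))
    dk=near&(H[...,2]<80)&(X[...,2]>.05)&(X[...,2]<.16); 
    if dk.any(): print('  barrel z',np.percentile(X[dk][:,2],[1,99]).round(4))
    if n=='wrist':
        t=P[P[:,2]>.2]; print(cv2.minAreaRect(t[:,:2].astype(np.float32)*1000)); continue
    u,v=map(int,proj(s,[.446,-.205,.12])); c=s['color'][max(v-60,0):v+60,u-70:u+70,::-1]; ims.append(cv2.resize(c,(400,343),interpolation=cv2.INTER_CUBIC))
cv2.imwrite('pics/g6.png',np.hstack(ims))
E
```

```text
time: 25.4
tool_pos: [0.4463, -0.2058, 0.1645]
ee_rot: [-3.141, 0.001, 0.714]
wrist_force: [-0.1, 0.2, -0.3]
width: 0.0925
time: 26.28
tool_pos: [0.4468, -0.2057, 0.3259]
ee_rot: [3.14, -0.001, 0.715]
wrist_force: [0.2, -1.4, 0.6]
width: 0.094
t about tool y -0.112, about tool x 0.024, z -0.015 F [ 0.2 -1.4  0.6]
scene 585 ear top z [0.2041 0.2078 0.2098] yellow min z 0.1522
  barrel z [0.0521 0.1532]
side 499 ear top z [0.2033 0.2066 0.2087] yellow min z 0.1497
  barrel z [0.0512 0.151 ]
wrist 1732 ear top z [0.2094 0.2105 0.2114] yellow min z 0.1607
((447.66357421875, -205.6842041015625), (30.413768768310547, 55.01931381225586), 45.64607620239258)
```

View pics/g6.png

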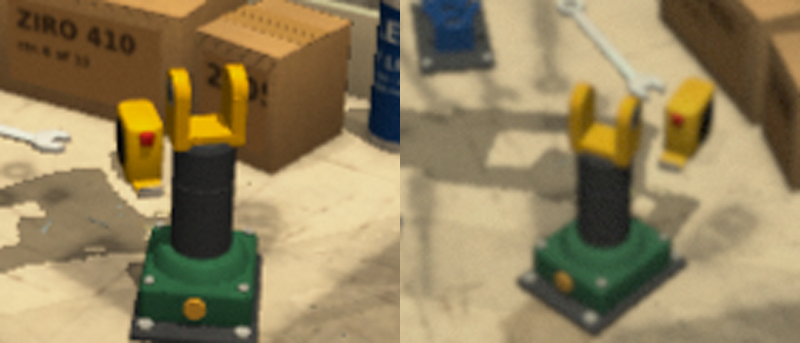

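The barrel's foot is on the green shoulder (ear tops 0.210, barrel bottom about 0.052–0.055), upright, with the gripper well clear. Handing in.

```bash
python3 -c "
from bench import ticket; print(ticket.close_job())"
```

```text
the job is handed in; nothing more can be done
None
```

The yoke is fully home on the gearbox shaft, and I handed the job in at about 26 s of the 64 s allowed.

**What I did**
- **Cradle:** I gripped the yoke by its ears and lifted it out. Pad friction held it at its 20° slope, and the tool cannot tilt. I shook it up and down so the heavy foot dropped, then rolled it upright against the bench.
- **Standing:** I let it go upright at about (0.426, −0.002), bore down.
- **Shaft:** I took it again from above and lowered it onto the shaft. I turned it under a light push until the teeth dropped in after about 39°. Then I slid it down to the shoulder, let go and backed away about 160 mm upward.

**Last checks**
- The wrist camera put the ear tops at 0.2105 m (0.210 expected). The scene and side cameras read 0.209–0.210 m at the highest points.
- The barrel's lower edge read 0.051–0.052 m, against the shoulder at 0.055 m. The ears were centred within about 1.5 mm of the shaft, and the wrist force was near zero.

**What did not go cleanly**
- I turned about 20° past the mesh, so the ears twisted a little in the jaws before I turned back.
- While gripped, the tool stopped about 3 mm above the predicted seated height. After release the camera heights showed the yoke seated.
- My push on the shoulder read 19 N. I saw no reading higher than about 20 N at the end of a move, but I did not log the peaks in between.
- I did not measure the pliers, wrenches and tape measure again at the end. The moves stayed clear of them, and the tape and the part of a wrench that show in the last picture look undisturbed.

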